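# Stack the separator plate and the toothed friction disc on a brake hub

## Robot

A 7-joint arm with a two-finger parallel gripper is mounted at the origin on the work surface. World frame = base frame: x ahead of the robot, y to its left, z up, the work surface at z = 0. Lengths are in m, angles in rad, forces in N, time in s.
With the tool pointing down it reaches from about 0.35 to 0.9 m from the base axis. Payload 8.1 kg.
Tool frame: the origin (TCP) lies at the very end of the fingers, on their centre line; the grasp point (between the pads) lies 19 mm behind it; z points along the fingers, y is the line along which they close (so a half turn about z gives the same grasp; the last joint's range is limited). The gripper opens to 85 mm and grips with 20 to 120 N. Pads are 22 mm wide; open, the fingers measure 114 mm over their backs; the gripper's body (76 mm by 85 mm) begins 54 mm behind the grasp point. The pads swing forward as they close: fully open they stand 13 mm farther back than shut.
Start: joints at [1.219, 0.434, 0.025, 1.573, -0.012, 1.134, -0.075], TCP at [0.154, -0.606, 0.231] pointing down, gripper open.
Joint ranges: [-2.62, 2.62], [-0.44, 2.09], [-1.27, 1.32], [0.08, 2.57], [-1.32, 4.46], [0.12, 2], [-2.74, 2.74]. Speed limits (rad/s): [2.22, 2.22, 3.01, 3.01, 3.14, 3.14, 3.14].

## Interface

Orientations are given as a unit quaternion [w, x, y, z].
In Python, from station import arm, optics, workorder gives the robot as it stands. The module is installed in compiled form; this text tells all that it offers.
- The arm moves only by the tool jog_arm, never from a script. Its argument "rows" is a list of rows, each an object with "slide": the shift along the tool's x, y, z in mm, a list of three; "turn": the turn about the tool's z in degrees; "grip": the finger opening in mm, from 0 to 85.4. In form: [{"slide": [x, y, z], "turn": turn, "grip": grip}, ...]. A call has exactly 10 rows; each row is the pose to reach, as a shift and turn from the pose commanded when the call began, along the tool's axes at that moment; what a row does not reach only later rows make up. A row lasts 1/8 s, in which the tool goes at most 62.5 mm and 10.7 degrees, less where a joint would pass 70% of its speed; a pose out of reach is approached as far as the arm can. A call with a gripper value outside its range is refused whole. The fingers move at their own pace and stop on an object; the grip force is fixed at half the most. Time passes only in rows, so rows that repeat a pose let the fingers close, or fill a call up. It gives the time, the measured TCP pose, the force, the opening and the grip force at its end, in the units of the state.
- arm.get_state(): the state, without advancing time (a new reading comes with each control period).
- optics.camera(name): name is "side" or "top"; returns a dict with "frame" (420x560x3 uint8, blue, green, red), "z_map" (420x560 float32, m along the optical axis (not along the pixel's ray), 0 where there is no reading), "fx", "fy", "cx", "cy" (pixels), "rvec" (rotation vector, rad) and "tvec" (3), from world to camera coordinates, as OpenCV has them. Camera axes: x right, y down, z forward; pixel columns grow to the right and rows downward; lengths in m; the calibration is good to about 2 mm. A picture is of the moment at which its call begins.
- workorder.sign_off(): hands the job in; it is judged then, once.
Trained networks look in the newest picture that a camera, given by its name, has taken for a name from the list of things; names that differ only in an ending like _2 or _b are one class to them, and where a whole thing is asked for, a point or a joint stands for the part that bears it (a point fixed in the world has none). Each returns a list of dicts, best first, with "score" (0 to 1); they miss things now and then, are a little off and sometimes report something else, mostly with a low value. They report only what shows in the picture. A call takes as long as a camera call. They do not tell look-alikes from the thing itself.
- optics.trace(camera, thing): "mask" (420x560 bool, what is visible of it) and "at" ([row, column] in pixels, amid what is visible of it).
- optics.mark_of(camera, thing): "at" ([row, column] in pixels: a listed point, or the origin of a listed thing).
The state is a dict: "t": time; "joints": joint angles; "qd": joint speeds; "joint_torque": joint torques, N m; "position": TCP position; "eef_rot": TCP orientation; "ft_force": force on the tool from outside, world axes, zero at the start; "ft_torque": the same for the moment, N m; "gripper_width": finger opening in m; "grip_force": force on a finger pad.
Only numpy, scipy, OpenCV 4.12 (cv2) and the standard library are available. Lean on these libraries where they do the work, as an engineer would, in place of code of your own. Each camera call takes 0.05 s, during which the arm holds its last target. There are 200 camera calls.

## Task

Build up the spindle brake on the toolroom bench: lower the separator plate (the ring with two outer ears) over the hub so that each ear lies in the gap between a pair of posts and the plate is flat on the base, then lower the friction disc (the ring with inner teeth) over the hub on top of it, the hub's two keys in its two wide tooth gaps, fully down and flat. Do not drop them from a height; the plain ring and the three-eared ring are not needed.

Things in the scene. Friction and masses are not known exactly. Their poses are not given: they have to be found in the camera images.
- brake: Brake fixed to bench. Round base 128 mm wide, flat top 16 mm high. Hub in the middle: core 16 mm wide, tapered top at 76 mm; two keys 7 mm wide along +x and -x, reaching 17 mm from the axis, tops at 58 to 62 mm. At +x and -x a pair of posts 41 to 53 mm from the axis, tops at 40 mm, with a 28 mm gap on the x axis; +y and -y are free for fingers. Origin: axis at bench level, z up. Half turn alike.
- separator: Flat steel ring 64 mm outside, 48 mm plain bore, 16 mm thick, ~180 g, with two outer ears 14 mm wide along +x and -x, 100 mm over both. Lies on the bench; grip from above across the 64 mm along its y. Origin: ring axis, underside, z up. Half turn alike. In place: x along the brake's x, origin 16 mm above the brake's; about 6 mm of play each way.
- friction_disc: Steel ring 64 mm outside, 16 mm thick, ~180 g, no ears; in its 48 mm bore four inner teeth 12 mm wide, tips 14 mm from the axis, a pair about +y and a pair about -y. The wide gaps between the pairs, along +x and -x, take the hub's keys (play 5 mm, 15 degrees). Grip from above across 64 mm along its y. Origin: ring axis, underside, z up. Half turn alike. In place: origin 32 mm above the brake's.
Things that resemble listed ones, but are neither listed nor needed, are in the scene too. What is shaped like the separator but black is not meant. Leave any yellow look-alike of the friction_disc alone.

How it is judged:
On the way:
1. the separator plate lies flat on the base over the hub with its ears between the posts (horizontal distance between separator and brake below 0.01 m and z of separator in the frame of brake between 0.012 and 0.02 m and angle between the x axis of separator and the x axis of brake, either way round below 0.4 rad and angle between separator's own z axis and vertical below 0.08 rad), for 0.2 s.
At the end, for the whole second after the job is handed in: Both at rest on the hub: separator underside within 4 mm of 16 mm above the brake's origin, ears between the posts; friction disc underside within 4 mm of 32 mm, keys in its gaps; each within 10 mm of the hub axis, x axis within 23 degrees of the brake's (either way round), tilt under 4.5 degrees (all of step 1 and horizontal distance between friction_disc and brake below 0.01 m and z of friction_disc in the frame of brake between 0.028 and 0.036 m and angle between the x axis of friction_disc and the x axis of brake, either way round below 0.4 rad and angle between friction_disc's own z axis and vertical below 0.08 rad and linear speed of each of separator, friction_disc below 0.02 m/s and angular speed of each of separator, friction_disc below 0.2 rad/s); the robot touches nothing.
It fails at once if the separator plate is dropped onto the brake from a height (falls into it faster than 0.7 m/s) (linear speed of separator above 0.7 m/s and horizontal distance between separator and brake below 0.02 m and height (world z) of separator below 0.09 m).
It fails at once if the friction disc is dropped onto the brake from a height (falls into it faster than 0.7 m/s) (linear speed of friction_disc above 0.7 m/s and horizontal distance between friction_disc and brake below 0.02 m and height (world z) of friction_disc below 0.09 m).
It also fails if it takes over 58 s, if anything falls off the work surface, if the arm or the gripper's body presses on something with over 40 N, if the wrist force passes 120 N, or if a joint passes its speed limit or range.

## Working session

There is one attempt and no reset: what is moved stays moved. The work goes in short steps, Python scripts to look and compute and a tool call to move; the robot and the scene stay as the last step left them, time stands still between calls to the robot, and variables do not carry over. Pictures are saved under pics/ and viewed, at most 10 in all, crops included, and the job is handed in when it is done.

Besides the shell and the picture viewer there is one more tool, called after "Request:" by a JSON object that holds its "fn" and its "kwargs", one argument or row to a line. jog_arm: Moves the arm, as the interface text tells. Its arguments: {"type":"object","properties":{"rows":{"type":"array","items":{"type":"object","properties":{"slide":{"type":"array","items":{"type":"number"}},"turn":{"type":"number"},"grip":{"type":"number"}}}}},"required":["rows"]}

```bash
mkdir -p pics
cat > h.py <<'E'
import numpy as np, cv2
from station import arm, optics, workorder
def cam(n):
    c=optics.camera(n); c['R']=cv2.Rodrigues(np.array(c['rvec'],float))[0]; c['t']=np.array(c['tvec'],float).ravel(); return c
def world(c,r,q,z=None):
    "pixels rows r, cols q -> world; with depth map or plane height z"
    r=np.atleast_1d(r).astype(float);q=np.atleast_1d(q).astype(float)
    d=np.stack([(q-c['cx'])/c['fx'],(r-c['cy'])/c['fy'],np.ones_like(r)],1)
    if z is None: return (d*c['z_map'][r.astype(int),q.astype(int)][:,None]-c['t'])@c['R']
    w=d@c['R']; o=-c['R'].T@c['t']; return o+w*((z-o[2])/w[:,2])[:,None]
E
python3 - <<'E'
from h import *
s=arm.get_state(); print({k:np.round(s[k],3) for k in ('t','position','eef_rot','gripper_width')})
for n in ('top','side'):
    c=cam(n); cv2.imwrite(f'pics/{n}0.png',c['frame']); print(n,c['fx'],c['cx'],c['cy'],np.round(-c['R'].T@c['t'],3),np.round(c['R'],2).tolist())
    for th in ('brake','separator','friction_disc'):
        for d in optics.trace(n,th):
            r,q=np.nonzero(d['mask']); P=world(c,r,q); P=P[c['z_map'][r,q]>0]
            print(th,round(d['score'],2),np.round(d['at']),len(r),np.round(np.median(P,0),3),'z95',np.round(np.percentile(P[:,2],[5,50,95]),3),c['frame'][r,q].mean(0).round())
        print('mark',[(round(d['score'],2),np.round(d['at'],1).tolist()) for d in optics.mark_of(n,th)])
E
```

```text
{'t': np.float64(0.0), 'position': array([ 0.154, -0.605,  0.231]), 'eef_rot': array([-0.001,  0.992,  0.124, -0.   ]), 'gripper_width': np.float64(0.086)}
top 379.28481646266704 276.62146952287395 214.28822145278787 [0.358 0.066 0.959] [[-0.06, -1.0, -0.0], [-0.98, 0.06, -0.2], [0.2, -0.01, -0.98]]
brake 0.59 [203. 290.] 1935 [0.579 0.026 0.017] z95 [0.014 0.017 0.041] [232. 230. 217.]
mark [(0.84, [201.9, 288.5])]
separator 0.73 [191. 195.] 383 [0.615 0.246 0.015] z95 [0.001 0.015 0.019] [219. 220. 214.]
separator 0.67 [162. 128.] 408 [0.702 0.419 0.015] z95 [0.001 0.015 0.019] [59. 59. 62.]
mark [(0.72, [197.0, 202.4]), (0.64, [167.3, 135.2])]
friction_disc 0.9 [249. 430.] 411 [ 0.435 -0.314  0.016] z95 [0.002 0.016 0.02 ] [ 13. 238. 244.]
friction_disc 0.55 [267. 390.] 372 [ 0.414 -0.206  0.016] z95 [0.002 0.016 0.019] [229. 231. 224.]
mark [(0.93, [263.0, 383.4]), (0.85, [249.0, 426.9]), (0.19, [195.9, 203.6])]
side 532.2303299083177 284.0411266265128 214.15901792029504 [0.007 1.021 1.009] [[-0.88, -0.47, -0.02], [-0.3, 0.58, -0.76], [0.36, -0.66, -0.65]]
brake 0.88 [219. 274.] 1205 [0.576 0.035 0.018] z95 [0.008 0.018 0.052] [185. 196. 186.]
mark [(0.63, [218.5, 274.2])]
separator 0.69 [255. 224.] 437 [0.61  0.243 0.014] z95 [0.002 0.014 0.02 ] [181. 195. 192.]
separator 0.58 [290. 163.] 247 [0.687 0.4   0.015] z95 [0.006 0.015 0.019] [26. 25. 25.]
mark [(0.92, [298.9, 156.7]), (0.84, [263.9, 228.0])]
friction_disc 0.81 [190. 362.] 272 [ 0.414 -0.199  0.015] z95 [0.003 0.015 0.021] [183. 198. 194.]
friction_disc 0.7 [165. 367.] 259 [ 0.434 -0.306  0.014] z95 [0.003 0.014 0.02 ] [102. 224. 239.]
mark [(0.82, [166.6, 368.3]), (0.49, [188.8, 358.6])]
```

Run:
```python
import cv2
a=cv2.imread('pics/top0.png'); cv2.imwrite('pics/top0c.png',cv2.resize(a[130:310,100:460],(800,400),interpolation=cv2.INTER_CUBIC))
b=cv2.imread('pics/side0.png'); cv2.imwrite('pics/side0c.png',cv2.resize(b[130:330,120:400],(798,570),interpolation=cv2.INTER_CUBIC))
```

```text
(no output)
```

View pics/top0c.png

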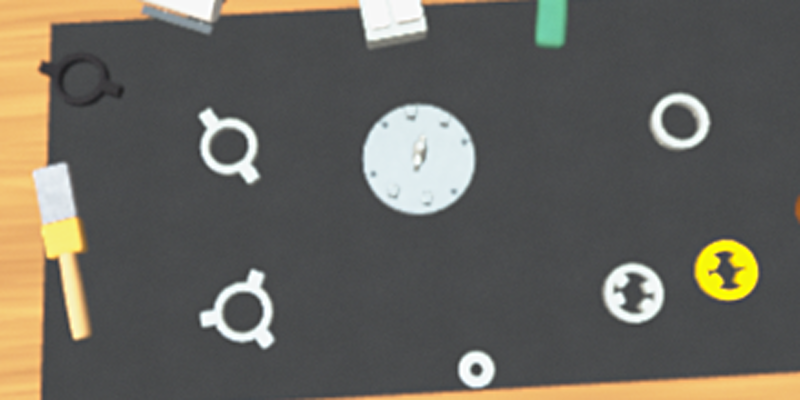

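View pics/side0c.png

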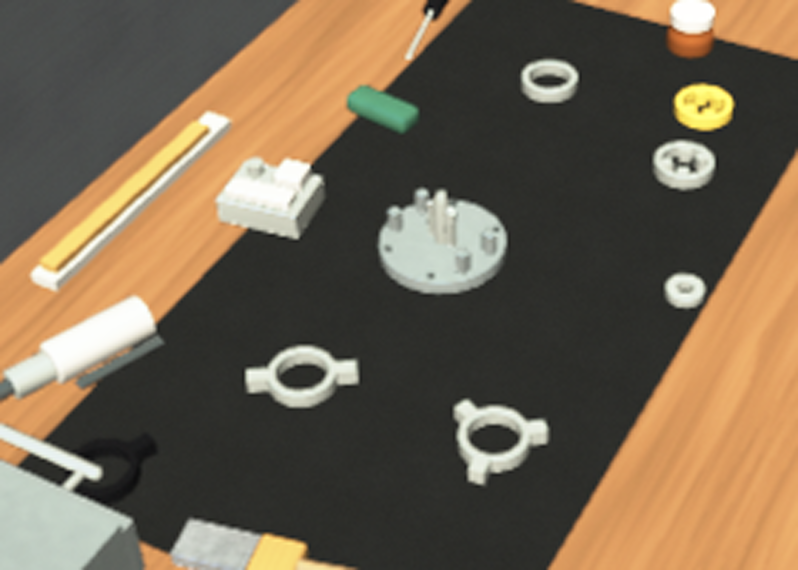

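The top view (crop to full picture) shows three candidates for the separator: the white two-eared ring at full px (row 196, col 203), the black one at (165, 137), which is excluded, and a three-eared ring at (270, 210), which isn't needed. For the friction disc there's a white toothed ring at (262, 385) and a yellow one at (251, 427), which is excluded. The brake is at (201, 288). Next I fit precise poses in both views and make one confirming crop.

```bash
cat > fit.py <<'E'
from h import *
from scipy.optimize import minimize
S=4
def proj(c,P): return cv2.projectPoints(P,np.array(c['rvec'],float),c['t'],np.array([[c['fx'],0,c['cx']],[0,c['fy'],c['cy']],[0,0,1.]]),None)[0].reshape(-1,2)
def circ(r,n=60):
    a=np.linspace(0,2*np.pi,n,endpoint=False); return np.c_[r*np.cos(a),r*np.sin(a)]
def rect(x0,x1,y0,y1): return np.array([[x0,y0],[x1,y0],[x1,y1],[x0,y1]],float)
# parts: (solid polygons, hole polygons, tooth polygons)
SEP=([circ(.032),rect(-.05,-.028,-.007,.007),rect(.028,.05,-.007,.007)],[circ(.024)],[])
def tooth(a):
    c,s=np.cos(a),np.sin(a); return rect(.014,.026,-.006,.006)@np.array([[c,s],[-s,c]])
def DISC(g): return ([circ(.032)],[circ(.024)],[tooth(k) for k in (np.pi/2-g,np.pi/2+g,-np.pi/2-g,-np.pi/2+g)])
def render(c,part,x,y,th,z0,h,box):
    r0,q0,H,W=box; R=np.array([[np.cos(th),np.sin(th)],[-np.sin(th),np.cos(th)]]); out=np.zeros((H*S,W*S),np.uint8)
    for z in np.linspace(z0,z0+h,5):
        m=np.zeros_like(out)
        for ps,v in zip(part,(1,0,1)):
            for p in ps:
                w=np.c_[p@R+[x,y],np.full(len(p),z)]; u=((proj(c,w)-[q0,r0]+.5)*S-.5)
                cv2.fillPoly(m,[np.round(u*16).astype(np.int32)],v,shift=4)
        out|=m
    return cv2.resize(out.astype(np.float32),(W,H),interpolation=cv2.INTER_AREA)
def fit(cams,part,x0,h=.016,z0=0.,lo=70,hi=150,steps=(.006,.006,.2),half=.065):
    D=[]
    for c in cams:
        u=proj(c,np.array([[x0[0],x0[1],z0+h/2]]))[0]; k=int(half*c['fx']/0.95) if c['fx']<450 else int(half*c['fx']/1.2)
        b=(int(u[1])-k,int(u[0])-k,2*k,2*k); g=c['frame'][b[0]:b[0]+2*k,b[1]:b[1]+2*k].min(2).astype(np.float32)
        D.append((c,b,np.clip((g-lo)/(hi-lo),0,1)))
    def f(p): return sum(np.mean((render(c,part,p[0],p[1],p[2],z0,p[3] if len(p)>3 else h,b)-g)**2) for c,b,g in D)
    sx=np.array([x0]+[np.array(x0)+np.eye(len(x0))[i]*(list(steps)+[.006])[i] for i in range(len(x0))])
    r=minimize(f,x0,method='Nelder-Mead',options=dict(initial_simplex=sx,maxiter=160,xatol=1e-5,fatol=1e-7)); return r.x,r.fun
E
python3 - <<'E'
from fit import *
T,Sd=cam('top'),cam('side')
for n,cs in (('top',[T]),('side',[Sd]),('both',[T,Sd])):
    best=min((fit(cs,SEP,[.604,.225,a]) for a in (0,.5,1,1.6,2.1,2.6)),key=lambda r:r[1]); print('sep',n,np.round(best[0],4),best[1])
    for g in (.6,.7):
        best=min((fit(cs,DISC(g),[.43,-.19,a]) for a in (0,.5,1,1.6,2.1,2.6)),key=lambda r:r[1]); print('disc',g,n,np.round(best[0],4),best[1])
print('h free',fit([T,Sd],SEP,[.604,.225,fit([T],SEP,[.604,.225,.5])[0][2],.016]))
for n,c in (('top',T),('side',Sd)):
    r,q=np.mgrid[150:260,230:340].reshape(2,-1); P=world(c,r,q); ok=c['z_map'][r,q]>0; P=P[ok]
    d=np.hypot(P[:,0]-.58,P[:,1]-.03)
    b=P[(P[:,2]>.011)&(P[:,2]<.08)&(d<.075)]; print(n,'base xy mean',b.mean(0).round(4),'z',np.percentile(b[:,2],[10,50,90]).round(4))
    e=P[(P[:,2]>.025)&(d<.075)]; print(np.round(e[:,:3]*1000).astype(int).tolist())
    print([fit([c],([circ(.064)],[],[]),[.58,.026],h=.016,steps=(.006,.006),half=.09) if 0 else 0])
a=T['frame'][165:230,170:240];b=T['frame'][230:295,350:420]
im=np.hstack([cv2.resize(k,(400,371),interpolation=cv2.INTER_CUBIC) for k in (a,b)]); 
bs=cv2.resize(T['frame'][165:240,250:325],(400,400),interpolation=cv2.INTER_CUBIC)[:229]
cv2.imwrite('pics/conf.png',im)
a=cv2.resize(T['frame'][170:235,255:320],(400,400),interpolation=cv2.INTER_CUBIC);b=cv2.resize(Sd['frame'][190:240,245:305],(400,333),interpolation=cv2.INTER_CUBIC)
o=np.zeros((400,800,3),np.uint8);o[:,:400]=a;o[:333,400:]=b;cv2.imwrite('pics/brake.png',o)
E
```

```text
sep top [0.6122 0.2439 0.5747] 0.01657387614250183
disc 0.6 top [ 0.4168 -0.2066  2.8685] 0.015664249658584595
disc 0.7 top [ 0.4164 -0.2066  2.8928] 0.018840812146663666
sep side [0.6128 0.2423 0.5992] 0.003978944383561611
disc 0.6 side [ 0.4184 -0.2088  2.8334] 0.021136697381734848
disc 0.7 side [ 0.4184 -0.2087  2.7213] 0.021367385983467102
sep both [0.6125 0.2431 0.5965] 0.024218741804361343
disc 0.6 both [ 0.4172 -0.207   2.8502] 0.041410285979509354
disc 0.7 both [ 0.4171 -0.2069  2.8395] 0.04473765939474106
h free (array([0.61219181, 0.2431832 , 0.59222108, 0.01720299]), np.float64(0.02244197390973568))
top base xy mean [0.581  0.025  0.0196] z [0.0147 0.0168 0.0209]
[[641, 32, 35], [638, 35, 39], [638, 32, 38], [638, 30, 37], [637, 27, 40], [637, 24, 38], [635, 35, 40], [634, 32, 43], [634, 30, 40], [634, 27, 41], [634, 25, 39], [632, 35, 41], [632, 32, 39], [632, 30, 39], [632, 27, 39], [628, 35, 44], [629, 33, 43], [629, 30, 40], [629, 28, 41], [628, -3, 38], [626, -5, 43], [627, -7, 42], [626, -10, 44], [629, 35, 34], [628, 33, 36], [627, 30, 39], [628, 28, 36], [624, -2, 
[... 5347 characters left out ...]
, 39], [527, 23, 36], [526, 19, 34], [571, 36, 26], [568, 35, 26], [564, 37, 29], [536, 23, 29], [530, 28, 35], [529, 25, 34], [525, 26, 35], [525, 21, 32], [536, 24, 27], [531, 26, 30], [530, 22, 27], [528, 20, 26], [545, 55, 43], [528, 27, 28], [547, 56, 40], [543, 58, 42], [540, 57, 43], [540, 52, 39], [527, 29, 26], [547, 62, 41], [543, 64, 43], [541, 62, 43], [538, 62, 44], [534, 62, 45], [548, 60, 35], [543, 63, 39], [539, 64, 42], [537, 62, 41], [535, 60, 40], [546, 64, 35], [543, 64, 37], [538, 68, 41], [537, 64, 39], [537, 58, 34], [547, 62, 30], [544, 62, 30], [540, 64, 34], [539, 60, 31], [538, 57, 29], [543, 63, 28], [537, 70, 36], [538, 62, 30], [535, 61, 30], [540, 64, 26]]
[0]
```

View pics/conf.png

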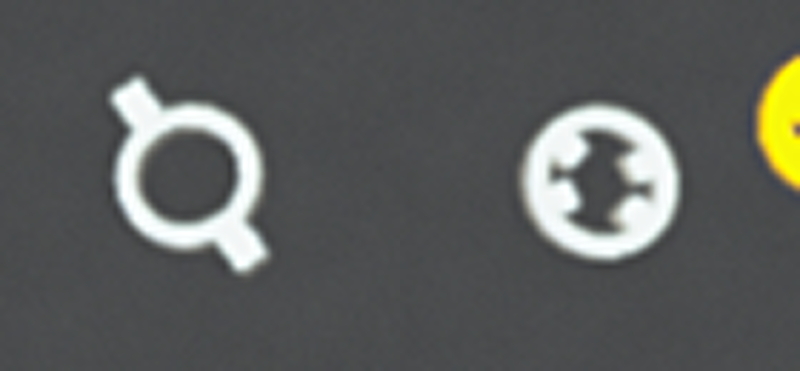

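View pics/brake.png

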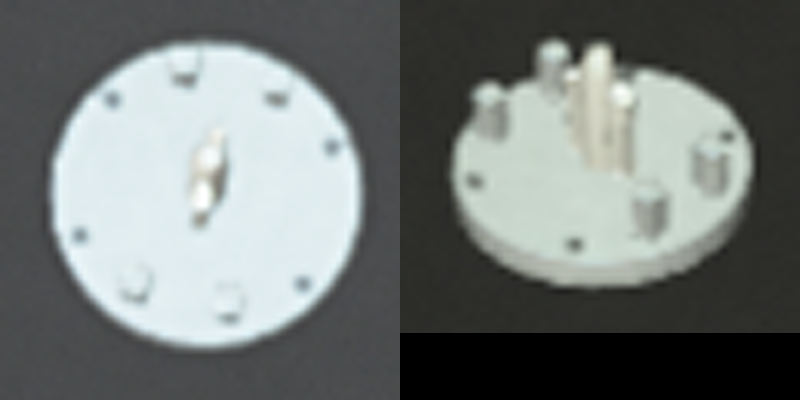

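The left crop shows a plain white two-eared ring: that is the separator, with its axis at yaw about 34°. The right crop shows a white four-toothed ring, the friction disc, with wide gaps near world ±x. In the brake picture, the post pairs sit at the upper and lower edges of the base, at about (185,65)/(278,90) and (137,280)/(228,300). Next I refine the brake centre and plan the first move.

```bash
cat > plan.py <<'E'
from h import *
import sys
from scipy.spatial.transform import Rotation as Ro
def R():
    s=arm.get_state(); q=s['eef_rot']; return s,Ro.from_quat([q[1],q[2],q[3],q[0]]).as_matrix()
def plan(x,y,z,ty):
    s,M=R(); d=M.T@(np.array([x,y,z])-s['position'])*1000
    cur=np.degrees(np.arctan2(M[1,1],M[0,1])); print('t',round(s['t'],2),'slide',d.round(1),'turn',round(-(((ty-cur)+180)%360-180),1),'pos',np.round(s['position'],4),'tooly',round(cur,1),'tilt',round(np.degrees(np.arccos(-M[2,2])),2),'ft',np.round(s['ft_force'],1),'w',round(s['gripper_width'],4),'gf',round(s['grip_force'],1))
if __name__=='__main__': plan(*map(float,sys.argv[1:]))
E
python3 - <<'E'
from fit import *
from plan import plan
B=([circ(.064)],[],[])
c={n:cam(n) for n in ('top','side')}
for n in c: print(n,fit([c[n]],B,[.582,.026,0],half=.085,lo=80))
# post tops by depth, top camera
r,q=np.mgrid[150:260,230:340].reshape(2,-1)
for n in c:
    P=world(c[n],r,q);P=P[(c[n]['z_map'][r,q]>0)&(P[:,2]>.037)&(P[:,2]<.046)]
    d=np.hypot(P[:,0]-.5825,P[:,1]-.025);P=P[(d>.038)&(d<.058)]
    K=np.array([[.634,.031],[.623,-.006],[.542,.057],[.532,.020]]); l=np.argmin(np.linalg.norm(P[:,None,:2]-K,axis=2),1)
    m=np.array([P[l==i,:2].mean(0) for i in range(4)]); v=m[:2].mean(0)-m[2:].mean(0); print(n,m.mean(0).round(4),np.degrees(np.arctan2(v[1],v[0])).round(1))
plan(.6125,.2431,.12,-56)
E
```

```text
top (array([0.58436794, 0.0245916 , 0.19814333]), np.float64(0.002788917161524296))
side (array([0.58632896, 0.0222097 , 0.15637241]), np.float64(0.00936366617679596))
top [0.5826 0.0246] -15.8
side [0.5811 0.0279] -16.2
t 0.9 slide [ 653.5 -709.9  111.3] turn -19.8 pos [ 0.1539 -0.6058  0.2314] tooly -75.8 tilt 0.0 ft [ 0.5 -0.3 -1.2] w 0.0854 gf 0.0
```

Request:
{"fn": "jog_arm", "kwargs": {
  "rows": [
    {"slide":[653,-710,60],"turn":-20,"grip":85},
    {"slide":[653,-710,60],"turn":-20,"grip":85},
    {"slide":[653,-710,60],"turn":-20,"grip":85},
    {"slide":[653,-710,60],"turn":-20,"grip":85},
    {"slide":[653,-710,60],"turn":-20,"grip":85},
    {"slide":[653,-710,60],"turn":-20,"grip":85},
    {"slide":[653,-710,60],"turn":-20,"grip":85},
    {"slide":[653,-710,60],"turn":-20,"grip":85},
    {"slide":[653,-710,60],"turn":-20,"grip":85},
    {"slide":[653,-710,60],"turn":-20,"grip":85}
  ]
}}

```text
t: 2.15
position: [0.451, -0.0551, 0.1928]
eef_rot: [0.0, 0.956, 0.294, 0.0]
ft_force: [1.1, -1.2, 0.6]
gripper_width: 0.085
grip_force: 0.0
```

```bash
python3 plan.py .6125 .2431 .08 -56
```

```text
t 2.15 slide [ 301.2 -155.9  112.8] turn 0.2 pos [ 0.451  -0.0551  0.1928] tooly -55.8 tilt 0.07 ft [ 1.1 -1.2  0.6] w 0.085 gf 0.0
```

Request:
{"fn": "jog_arm", "kwargs": {
  "rows": [
    {"slide":[301,-156,60],"turn":0,"grip":85},
    {"slide":[301,-156,60],"turn":0,"grip":85},
    {"slide":[301,-156,60],"turn":0,"grip":85},
    {"slide":[301,-156,60],"turn":0,"grip":85},
    {"slide":[301,-156,60],"turn":0,"grip":85},
    {"slide":[301,-156,113],"turn":0,"grip":85},
    {"slide":[301,-156,113],"turn":0,"grip":85},
    {"slide":[301,-156,113],"turn":0,"grip":85},
    {"slide":[301,-156,113],"turn":0,"grip":85},
    {"slide":[301,-156,113],"turn":0,"grip":85}
  ]
}}

```text
t: 3.4
position: [0.612, 0.2407, 0.0813]
eef_rot: [0.0, 0.956, 0.294, 0.001]
ft_force: [-0.1, 0.3, -0.0]
gripper_width: 0.085
grip_force: 0.0
```

```bash
cat > tips.py <<'E'
from h import *
from plan import plan,R
def tips(name):
    c=cam('side'); s,M=R(); p=s['position']
    r,q=np.nonzero(c['z_map']>0); P=(world(c,r,q)-p)@M   # tool coords
    k=(np.abs(P[:,0])<.014)&(np.abs(P[:,1])<.06)&(P[:,2]>-.05)&(P[:,2]<.02)
    P=P[k]; r,q=r[k],q[k]
    for sg in (1,-1):
        F=P[P[:,1]*sg>.02]; 
        if len(F): print('side',sg,'n',len(F),'tool z max',np.sort(F[:,2])[-6:].round(4),'y of tip',F[F[:,2]>F[:,2].max()-.01][:,1].round(3)[:6])
    u=cv2.projectPoints(p[None],np.array(c['rvec'],float),c['t'],np.array([[c['fx'],0,c['cx']],[0,c['fy'],c['cy']],[0,0,1.]]),None)[0].ravel(); print('tcp px',u.round(1))
    a,b=int(u[1]),int(u[0]); cv2.imwrite(name,cv2.resize(c['frame'][max(a-60,0):a+60,max(b-80,0):b+80],(800,600),interpolation=cv2.INTER_CUBIC))
E
python3 -c "
from tips import *
tips('pics/tip1.png'); plan(.6125,.2431,.03,-56)"
```

```text
side 1 n 2 tool z max [-0.0279 -0.0182] y of tip [0.04  0.039]
side -1 n 66 tool z max [-0.0209 -0.0208 -0.02   -0.0189 -0.0162 -0.0154] y of tip [-0.049 -0.051 -0.052 -0.053 -0.053 -0.055]
tcp px [223.5 241. ]
t 3.45 slide [ 1.7 -1.5 51. ] turn 0.2 pos [0.6119 0.2409 0.081 ] tooly -55.8 tilt 0.12 ft [ 0.9 -1.1  0. ] w 0.0851 gf 0.0
```

View pics/tip1.png

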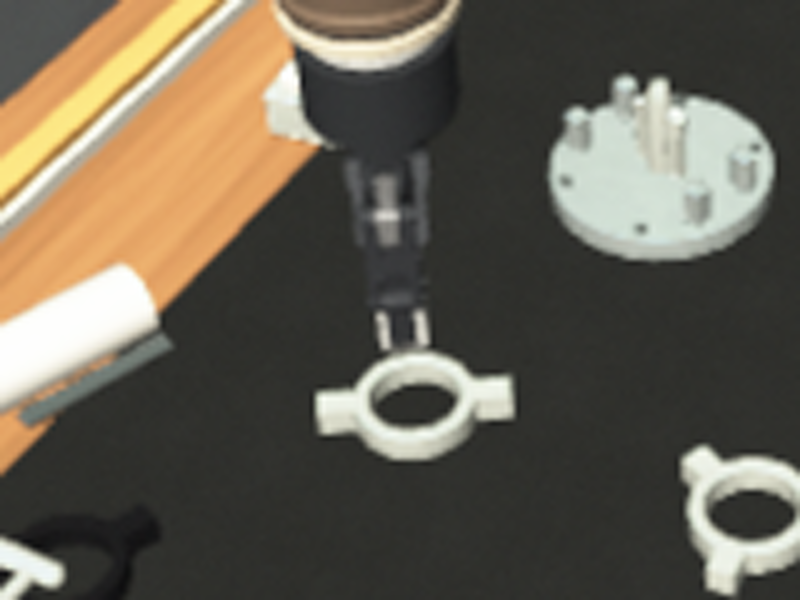

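The picture shows the open fingers above the separator, with tips near (403,345). Depth puts the open tips about 15 mm behind the TCP, so the TCP refers to the shut fingers. I can take the TCP to about z = -2 mm.

Request:
{"fn": "jog_arm", "kwargs": {
  "rows": [
    {"slide":[1.5,-1.5,30],"turn":0,"grip":85},
    {"slide":[1.5,-1.5,50],"turn":0,"grip":85},
    {"slide":[1.5,-1.5,65],"turn":0,"grip":85},
    {"slide":[1.5,-1.5,75],"turn":0,"grip":85},
    {"slide":[1.5,-1.5,80],"turn":0,"grip":85},
    {"slide":[1.5,-1.5,82],"turn":0,"grip":85},
    {"slide":[1.5,-1.5,82],"turn":0,"grip":85},
    {"slide":[1.5,-1.5,82],"turn":0,"grip":80},
    {"slide":[1.5,-1.5,82],"turn":0,"grip":75},
    {"slide":[1.5,-1.5,82],"turn":0,"grip":70}
  ]
}}

```text
t: 4.7
position: [0.6116, 0.2436, -0.0023]
eef_rot: [0.0, 0.956, 0.294, 0.0]
ft_force: [-1.1, -0.7, 0.8]
gripper_width: 0.07
grip_force: 0.0
```

Request:
{"fn": "jog_arm", "kwargs": {
  "rows": [
    {"slide":[0,0,0],"turn":0,"grip":66},
    {"slide":[0,0,0],"turn":0,"grip":62},
    {"slide":[0,0,0],"turn":0,"grip":58},
    {"slide":[0,0,0],"turn":0,"grip":58},
    {"slide":[0,0,0],"turn":0,"grip":58},
    {"slide":[0,0,0],"turn":0,"grip":58},
    {"slide":[0,0,-10],"turn":0,"grip":58},
    {"slide":[0,0,-40],"turn":0,"grip":58},
    {"slide":[0,0,-90],"turn":0,"grip":58},
    {"slide":[0,0,-132],"turn":0,"grip":58}
  ]
}}

```text
t: 5.95
position: [0.6116, 0.2436, 0.1314]
eef_rot: [-0.0, 0.956, 0.294, 0.0]
ft_force: [0.8, -0.3, -1.1]
gripper_width: 0.0621
grip_force: 65.7
```

```bash
python3 -c "
from tips import *
tips('pics/tip2.png'); plan(.5835,.0245,.13,-106)"
```

```text
side -1 n 90 tool z max [-0.0019 -0.0014 -0.0005 -0.0001  0.0014  0.0014] y of tip [-0.028 -0.028 -0.026 -0.026 -0.028 -0.028]
tcp px [219.7 225.2]
t 6.0 slide [-149.5  165.2    6.5] turn 50.2 pos [0.6141 0.2452 0.1375] tooly -55.8 tilt 0.47 ft [1.7 1.6 4. ] w 0.0619 gf 65.8
```

View pics/tip2.png

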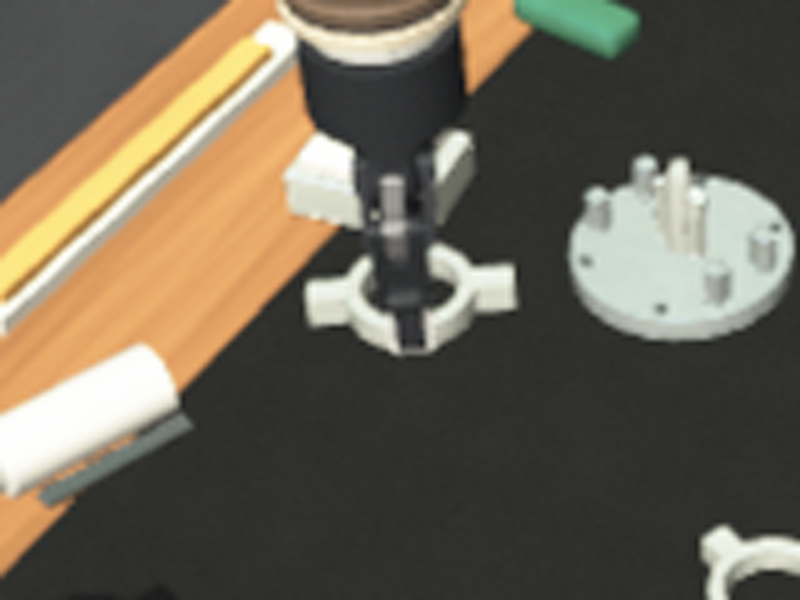

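The separator is firmly gripped and level, with the near finger at (412,325). Next I carry it over the hub and turn it 50°.

Request:
{"fn": "jog_arm", "kwargs": {
  "rows": [
    {"slide":[-30,33,0],"turn":8,"grip":58},
    {"slide":[-60,66,0],"turn":16,"grip":58},
    {"slide":[-90,100,0],"turn":25,"grip":58},
    {"slide":[-120,133,0],"turn":34,"grip":58},
    {"slide":[-136,152,0],"turn":42,"grip":58},
    {"slide":[-144,162,0],"turn":47,"grip":58},
    {"slide":[-146.5,165.5,0],"turn":50,"grip":58},
    {"slide":[-146.5,165.5,0],"turn":50,"grip":58},
    {"slide":[-146.5,165.5,20],"turn":50,"grip":58},
    {"slide":[-146.5,165.5,30],"turn":50,"grip":58}
  ]
}}

```text
t: 7.25
position: [0.583, 0.0248, 0.0987]
eef_rot: [0.0, 0.991, -0.136, -0.001]
ft_force: [-0.3, 0.8, -2.1]
gripper_width: 0.0619
grip_force: 65.7
```

```bash
python3 -c "
from fit import *
from plan import plan
plan(.5835,.0245,.06,-106)
c=cam('top'); plan(.5835,.0245,.06,-106)
cv2.imwrite('pics/over.png',cv2.resize(c['frame'][150:255,220:360],(800,600),interpolation=cv2.INTER_CUBIC))"
```

```text
t 7.25 slide [ 0.6  0.1 38.7] turn 0.3 pos [0.583  0.0248 0.0987] tooly -105.7 tilt 0.07 ft [-0.3  0.8 -2.1] w 0.0619 gf 65.7
t 7.3 slide [ 1.1 -0.2 37.6] turn 0.3 pos [0.5825 0.0246 0.0976] tooly -105.7 tilt 0.15 ft [-0.3  0.  -1.7] w 0.0618 gf 65.7
```

View pics/over.png

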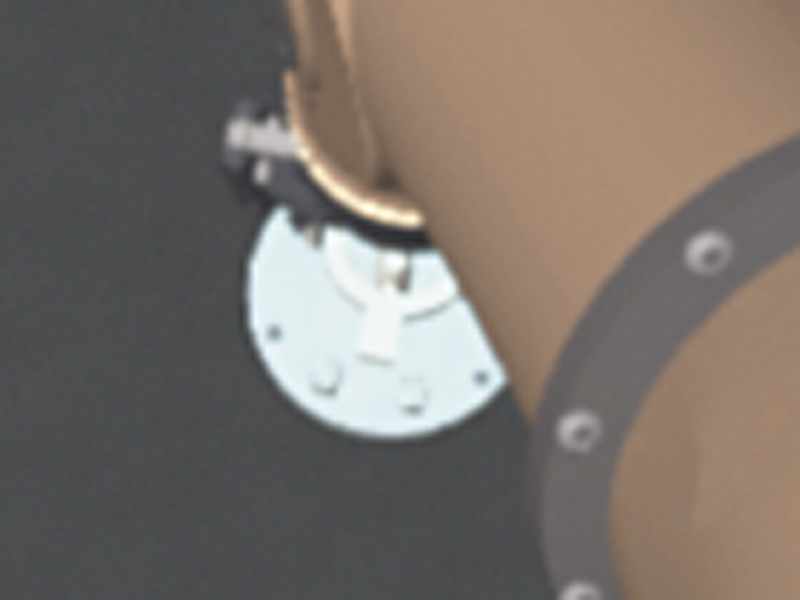

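The top view shows the near ear at (380,340) lined up between the posts at (325,375) and (410,395). Lowering it now.

Request:
{"fn": "jog_arm", "kwargs": {
  "rows": [
    {"slide":[0.8,0,15],"turn":0.3,"grip":58},
    {"slide":[0.8,0,30],"turn":0.3,"grip":58},
    {"slide":[0.8,0,45],"turn":0.3,"grip":58},
    {"slide":[0.8,0,58],"turn":0.3,"grip":58},
    {"slide":[0.8,0,68],"turn":0.3,"grip":58},
    {"slide":[0.8,0,74],"turn":0.3,"grip":58},
    {"slide":[0.8,0,78],"turn":0.3,"grip":58},
    {"slide":[0.8,0,81],"turn":0.3,"grip":58},
    {"slide":[0.8,0,83.5],"turn":0.3,"grip":58},
    {"slide":[0.8,0,83.5],"turn":0.3,"grip":58}
  ]
}}

```text
t: 8.55
position: [0.5844, 0.0241, 0.016]
eef_rot: [0.0, 0.99, -0.14, 0.0]
ft_force: [0.2, 0.0, -1.3]
gripper_width: 0.062
grip_force: 65.7
```

Request:
{"fn": "jog_arm", "kwargs": {
  "rows": [
    {"slide":[0,0,1.5],"turn":0,"grip":58},
    {"slide":[0,0,1.5],"turn":0,"grip":58},
    {"slide":[0,0,1.5],"turn":0,"grip":85},
    {"slide":[0,0,1],"turn":0,"grip":85},
    {"slide":[0,0,0],"turn":0,"grip":85},
    {"slide":[0,0,0],"turn":0,"grip":85},
    {"slide":[0,0,0],"turn":0,"grip":85},
    {"slide":[0,0,-20],"turn":0,"grip":85},
    {"slide":[0,0,-70],"turn":0,"grip":85},
    {"slide":[0,0,-120],"turn":0,"grip":85}
  ]
}}

```text
t: 9.8
position: [0.5839, 0.0241, 0.137]
eef_rot: [0.0, 0.99, -0.14, -0.001]
ft_force: [0.6, 0.3, 0.6]
gripper_width: 0.0849
grip_force: 0.0
```

```bash
python3 plan.py .4172 -.207 .08 -106.4
```

```text
t 9.8 slide [-96.3 268.2  57.2] turn 0.4 pos [0.5839 0.0241 0.137 ] tooly -106.0 tilt 0.06 ft [0.6 0.3 0.6] w 0.0849 gf 0.0
```

Request:
{"fn": "jog_arm", "kwargs": {
  "rows": [
    {"slide":[-96,268,-5],"turn":0.4,"grip":85},
    {"slide":[-96,268,-5],"turn":0.4,"grip":85},
    {"slide":[-96,268,-5],"turn":0.4,"grip":85},
    {"slide":[-96,268,0],"turn":0.4,"grip":85},
    {"slide":[-96,268,20],"turn":0.4,"grip":85},
    {"slide":[-96,268,57],"turn":0.4,"grip":85},
    {"slide":[-96,268,57],"turn":0.4,"grip":85},
    {"slide":[-96,268,57],"turn":0.4,"grip":85},
    {"slide":[-96,268,57],"turn":0.4,"grip":85},
    {"slide":[-96,268,57],"turn":0.4,"grip":85}
  ]
}}

```text
t: 11.05
position: [0.4187, -0.2068, 0.0798]
eef_rot: [0.0, 0.99, -0.143, 0.001]
ft_force: [0.2, 0.6, -0.6]
gripper_width: 0.0847
grip_force: 0.0
```

```bash
python3 -c "
from fit import *
from plan import plan
plan(.4172,-.207,-.002,-106.4)
c={n:cam(n) for n in('top','side')}
a=cv2.resize(c['top']['frame'][170:235,255:320],(400,400),interpolation=cv2.INTER_CUBIC);b=cv2.resize(c['side']['frame'][180:245,245:310],(400,400),interpolation=cv2.INTER_CUBIC)
cv2.imwrite('pics/sepplaced.png',np.hstack([a,b]))
for n in c:
  r,q=np.mgrid[150:260,230:340].reshape(2,-1);P=world(c[n],r,q);d=np.hypot(P[:,0]-.5838,P[:,1]-.0245);k=(c[n]['z_map'][r,q]>0)&(d>.025)&(d<.031);P=P[k&(P[:,2]>.022)];print(n,len(P),'z med',np.median(P[:,2]).round(4),'plane',np.linalg.lstsq(np.c_[P[:,:2]-[.5838,.0245],np.ones(len(P))],P[:,2],rcond=None)[0].round(3))
"
```

```text
t 11.05 slide [-1.5  0.6 81.8] turn -0.0 pos [ 0.4187 -0.2068  0.0798] tooly -106.4 tilt 0.09 ft [ 0.2  0.6 -0.6] w 0.0847 gf 0.0
top 158 z med 0.0324 plane [ 0.    -0.004  0.032]
side 90 z med 0.0322 plane [ 0.018 -0.026  0.032]
```

View pics/sepplaced.png

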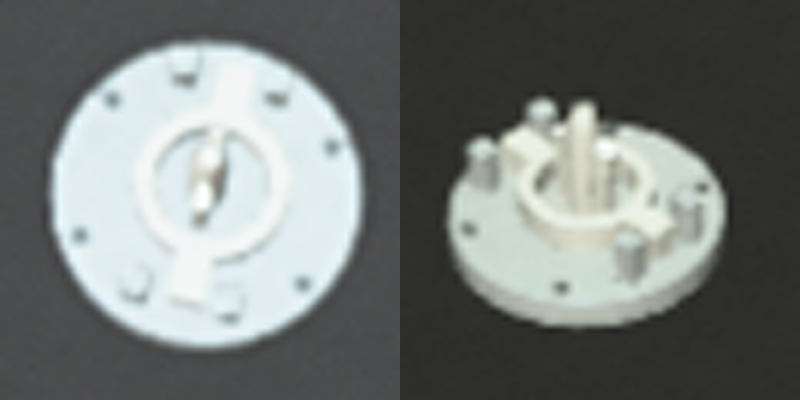

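The separator is flat on the base with its top at 32 mm. Its ears, at (235,90) and (190,270) in the left crop, lie between the posts and the ring is concentric with the hub. Now the friction disc.

Request:
{"fn": "jog_arm", "kwargs": {
  "rows": [
    {"slide":[-1,0.5,30],"turn":0,"grip":85},
    {"slide":[-1,0.5,50],"turn":0,"grip":85},
    {"slide":[-1,0.5,65],"turn":0,"grip":85},
    {"slide":[-1,0.5,75],"turn":0,"grip":85},
    {"slide":[-1,0.5,80],"turn":0,"grip":85},
    {"slide":[-1,0.5,82],"turn":0,"grip":85},
    {"slide":[-1,0.5,82],"turn":0,"grip":85},
    {"slide":[-1,0.5,82],"turn":0,"grip":80},
    {"slide":[-1,0.5,82],"turn":0,"grip":75},
    {"slide":[-1,0.5,82],"turn":0,"grip":70}
  ]
}}

```text
t: 12.4
position: [0.4171, -0.2069, -0.0028]
eef_rot: [-0.0, 0.99, -0.143, 0.0]
ft_force: [0.3, 1.3, 0.1]
gripper_width: 0.07
grip_force: 0.5
```

Request:
{"fn": "jog_arm", "kwargs": {
  "rows": [
    {"slide":[0,0,0],"turn":0,"grip":66},
    {"slide":[0,0,0],"turn":0,"grip":62},
    {"slide":[0,0,0],"turn":0,"grip":58},
    {"slide":[0,0,0],"turn":0,"grip":58},
    {"slide":[0,0,0],"turn":0,"grip":58},
    {"slide":[0,0,0],"turn":0,"grip":58},
    {"slide":[0,0,-10],"turn":0,"grip":58},
    {"slide":[0,0,-40],"turn":0,"grip":58},
    {"slide":[0,0,-90],"turn":0,"grip":58},
    {"slide":[0,0,-122],"turn":0,"grip":58}
  ]
}}

```text
t: 13.65
position: [0.417, -0.2074, 0.1211]
eef_rot: [0.0, 0.99, -0.143, 0.001]
ft_force: [-0.0, -1.1, -2.0]
gripper_width: 0.0621
grip_force: 66.0
```

```bash
python3 plan.py .5838 .0245 .12 -106.2
```

```text
t 13.65 slide [  94.2 -269.7    1.1] turn -0.3 pos [ 0.417  -0.2074  0.1211] tooly -106.5 tilt 0.07 ft [-0.  -1.1 -2. ] w 0.0621 gf 66.0
```

Request:
{"fn": "jog_arm", "kwargs": {
  "rows": [
    {"slide":[14,-40,0],"turn":-0.3,"grip":58},
    {"slide":[31,-90,0],"turn":-0.3,"grip":58},
    {"slide":[49,-140,0],"turn":-0.3,"grip":58},
    {"slide":[66,-190,0],"turn":-0.3,"grip":58},
    {"slide":[80,-230,0],"turn":-0.3,"grip":58},
    {"slide":[89,-255,0],"turn":-0.3,"grip":58},
    {"slide":[94,-269.5,0],"turn":-0.3,"grip":58},
    {"slide":[94,-269.5,0],"turn":-0.3,"grip":58},
    {"slide":[94,-269.5,10],"turn":-0.3,"grip":58},
    {"slide":[94,-269.5,20],"turn":-0.3,"grip":58}
  ]
}}

```text
t: 14.9
position: [0.5827, 0.0232, 0.0982]
eef_rot: [0.0, 0.99, -0.141, -0.0]
ft_force: [-1.1, -0.5, -2.3]
gripper_width: 0.0623
grip_force: 66.0
```

```bash
python3 -c "
from fit import *
from plan import plan
c=cam('side'); plan(.5838,.0245,.031,-106)
cv2.imwrite('pics/over2.png',cv2.resize(c['frame'][150:240,220:340],(800,600),interpolation=cv2.INTER_CUBIC))"
```

```text
t 14.95 slide [ 1.6 -1.7 65.8] turn -0.2 pos [0.5819 0.0234 0.0968] tooly -106.2 tilt 0.16 ft [ 0.   0.1 -2.8] w 0.0621 gf 66.0
```

View pics/over2.png

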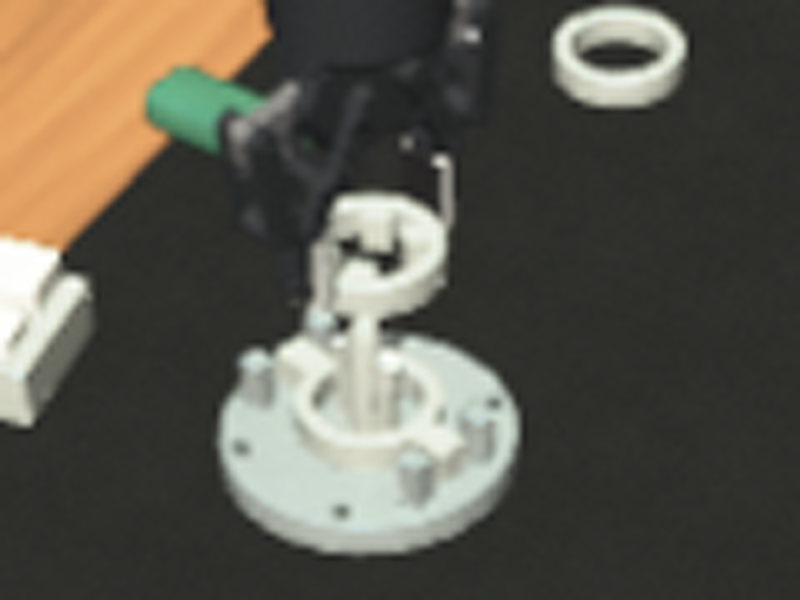

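The picture shows the disc held level at (385,255) above the hub, whose tip is at (365,320). Its teeth sit to the sides of the gap line. Lowering past the keys with a force check.

Request:
{"fn": "jog_arm", "kwargs": {
  "rows": [
    {"slide":[1,-1,6],"turn":0,"grip":58},
    {"slide":[1,-1,12],"turn":0,"grip":58},
    {"slide":[1,-1,18],"turn":0,"grip":58},
    {"slide":[1,-1,24],"turn":0,"grip":58},
    {"slide":[1,-1,29],"turn":0,"grip":58},
    {"slide":[1,-1,34],"turn":0,"grip":58},
    {"slide":[1,-1,38],"turn":0,"grip":58},
    {"slide":[1,-1,42],"turn":0,"grip":58},
    {"slide":[1,-1,46],"turn":0,"grip":58},
    {"slide":[1,-1,49],"turn":0,"grip":58}
  ]
}}

```text
t: 16.2
position: [0.5846, 0.0254, 0.0497]
eef_rot: [0.0, 0.99, -0.14, -0.0]
ft_force: [-0.0, 0.5, -2.0]
gripper_width: 0.062
grip_force: 66.0
```

Request:
{"fn": "jog_arm", "kwargs": {
  "rows": [
    {"slide":[0,0,4],"turn":0,"grip":58},
    {"slide":[0,0,8],"turn":0,"grip":58},
    {"slide":[0,0,11],"turn":0,"grip":58},
    {"slide":[0,0,14],"turn":0,"grip":58},
    {"slide":[0,0,16],"turn":0,"grip":58},
    {"slide":[0,0,17.5],"turn":0,"grip":58},
    {"slide":[0,0,18.5],"turn":0,"grip":58},
    {"slide":[0,0,19],"turn":0,"grip":58},
    {"slide":[0,0,19],"turn":0,"grip":58},
    {"slide":[0,0,19],"turn":0,"grip":58}
  ]
}}

```text
t: 17.45
position: [0.5846, 0.0255, 0.0311]
eef_rot: [-0.0, 0.99, -0.14, 0.0]
ft_force: [-0.4, -0.1, -2.3]
gripper_width: 0.0621
grip_force: 66.0
```

Request:
{"fn": "jog_arm", "kwargs": {
  "rows": [
    {"slide":[0,0,1],"turn":0,"grip":58},
    {"slide":[0,0,1],"turn":0,"grip":58},
    {"slide":[0,0,1],"turn":0,"grip":85},
    {"slide":[0,0,1],"turn":0,"grip":85},
    {"slide":[0,0,0],"turn":0,"grip":85},
    {"slide":[0,0,0],"turn":0,"grip":85},
    {"slide":[0,0,0],"turn":0,"grip":85},
    {"slide":[0,0,-20],"turn":0,"grip":85},
    {"slide":[0,0,-70],"turn":0,"grip":85},
    {"slide":[0,0,-120],"turn":0,"grip":85}
  ]
}}

```text
t: 18.7
position: [0.5842, 0.0255, 0.152]
eef_rot: [0.0, 0.99, -0.14, -0.0]
ft_force: [0.6, 0.2, -0.4]
gripper_width: 0.0852
grip_force: 0.0
```

Request:
{"fn": "jog_arm", "kwargs": {
  "rows": [
    {"slide":[-80,200,-20],"turn":0,"grip":85},
    {"slide":[-80,200,-20],"turn":0,"grip":85},
    {"slide":[-80,200,-20],"turn":0,"grip":85},
    {"slide":[-80,200,-20],"turn":0,"grip":85},
    {"slide":[-80,200,-20],"turn":0,"grip":85},
    {"slide":[-80,200,-20],"turn":0,"grip":85},
    {"slide":[-80,200,-20],"turn":0,"grip":85},
    {"slide":[-80,200,-20],"turn":0,"grip":85},
    {"slide":[-80,200,-20],"turn":0,"grip":85},
    {"slide":[-80,200,-20],"turn":0,"grip":85}
  ]
}}

```text
t: 19.95
position: [0.4522, -0.1442, 0.1709]
eef_rot: [-0.0, 0.99, -0.14, -0.0]
ft_force: [-1.2, 0.5, -0.7]
gripper_width: 0.0849
grip_force: 0.0
```

```bash
python3 -c "
from fit import *
c={n:cam(n) for n in('top','side')}
a=cv2.resize(c['top']['frame'][170:235,255:320],(400,400),interpolation=cv2.INTER_CUBIC);b=cv2.resize(c['side']['frame'][180:245,245:310],(400,400),interpolation=cv2.INTER_CUBIC)
cv2.imwrite('pics/done.png',np.hstack([a,b]))
for n in c:
  r,q=np.mgrid[150:260,230:340].reshape(2,-1);P=world(c[n],r,q);d=np.hypot(P[:,0]-.5842,P[:,1]-.025);k=(c[n]['z_map'][r,q]>0)&(d>.025)&(d<.031);P=P[k&(P[:,2]>.042)];print(n,len(P),'z med',np.median(P[:,2]).round(4),'plane',np.linalg.lstsq(np.c_[P[:,:2]-[.5842,.025],np.ones(len(P))],P[:,2],rcond=None)[0].round(3))
"
```

```text
top 152 z med 0.0482 plane [-0.006 -0.001  0.048]
side 62 z med 0.0487 plane [-0.002  0.006  0.049]
```

View pics/done.png

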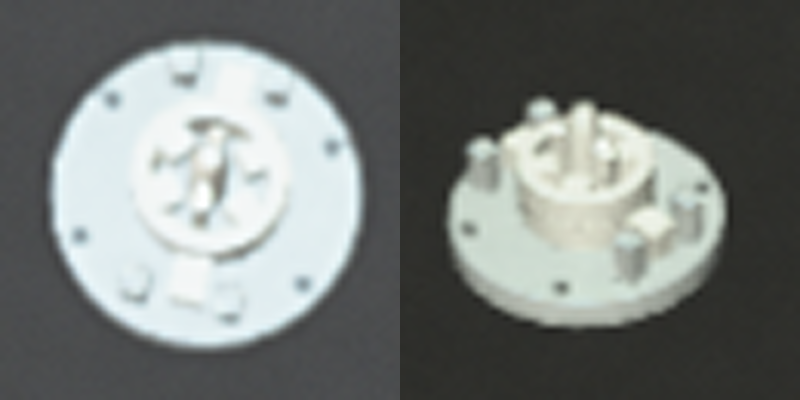

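The disc is flat with its top at 48 mm, centred at (210,180), with the keys in its wide gaps. The separator's ears are still between the posts.

```bash
python3 -c "
from station import workorder
print(workorder.sign_off())"
```

```text
the job is handed in; nothing more can be done
None
```

The separator plate and friction disc are both seated flat on the brake hub and the job is handed in, at about 20 s of the 58 s allowed; sign-off returned no verdict.

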